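# Push the keeper clip home on the pill press

### The arm

A 6-joint arm with a two-finger parallel gripper is mounted at the origin on the work surface. World frame = base frame: x ahead of the robot, y to its left, z up, the work surface at z = 0. Lengths are in m, angles in rad, forces in N, time in s.
With the tool pointing down it reaches from about 0.325 to 0.75 m from the base axis. Payload 7.6 kg.
Tool frame: the origin (TCP) lies between the finger pads; the fingertips stand 22 mm ahead of it and the grasp point (between the pads) lies 3 mm ahead of it; z points along the fingers, y is the direction in which the jaws open and shut (so a half turn about z gives the same grasp; the last joint's range is limited). The gripper opens to 85 mm and grips with 20 to 120 N. Pads are 22 mm wide; open, the fingers measure 114 mm over their backs; the gripper's body (76 mm by 85 mm) begins 54 mm behind the grasp point. The pads swing forward as they close: fully open they stand 13 mm farther back than shut.
Start: joints at [1.044, 0.052, 1.401, -0, 1.689, -0.07], TCP at [0.232, 0.471, 0.253] pointing down, gripper open.
Joint ranges: [-2.9, 2.9], [-0.91, 2.17], [0.12, 2.37], [-1.06, 4.2], [0.26, 2.73], [-2.93, 2.93]. Speed limits (rad/s): [2.57, 2.57, 3.01, 3.14, 3.14, 3.14].

### API

Orientations are given as a unit quaternion [x, y, z, w].
In Python, from station import arm, vision, ticket, look_for, masks_of, place_of gives the robot as it stands.
- The arm moves only by the shell command python3 -m jog 'ROWS' [OPENING] [FORCE]. ROWS is JSON, a list of rows, each a list of 4 numbers: the shift along the tool's x, y, z in cm, then the turn about the tool's z in degrees. In form: [[tx, ty, tz, spin], ...]. A call has 1 to 10 rows; each row is the pose to reach, as a shift and turn from the pose commanded when the call began, along the tool's axes at that moment; what a row does not reach only later rows make up. A row lasts 1/12 s, in which the tool goes at most 41.7 mm and 7.16 degrees, less where a joint would pass 70% of its speed; a pose out of reach is approached as far as the arm can. A call with a gripper value outside its range is refused whole. OPENING is the opening, from 0 (shut) to 1 (fully open), set as the call begins (- or left out, the last holds). The fingers move at their own pace and stop on an object; FORCE is the grip in N (left out, the last holds). Time passes only in rows, so rows that repeat a pose let the fingers close. It gives the time, the measured TCP pose, the force and the opening at its end, in the units of the state.
- arm.observe(): the state, without advancing time (a new reading comes with each control period).
- vision.snapshot(name): name is "side" or "top"; returns (picture, depth): 400x640x3 uint8, red, green, blue; 400x640 float32, m along the optical axis (not along the pixel's ray), 0 where there is no reading.
- vision.camera_info(name): a dict with "K" (3x3 intrinsics, pixels), "R" (3x3) and "t" (3): a world point X has camera coordinates R X + t. Camera axes: x right, y down, z forward; pixel columns grow to the right and rows downward; lengths in m; the calibration is good to about 2 mm. A picture is of the moment at which its call begins. camera_info takes no time and is no camera call.
- ticket.close_job(): hands the job in, once; it reports no verdict.
Trained networks look in the newest picture that a camera, given by its name, has taken for a name from the list of things; names that differ only in an ending like _2 or _b are one class to them, and where a whole thing is asked for, a point or a joint stands for the part that bears it (a point fixed in the world has none). Each returns a list of dicts, best first, with "p" (0 to 1); they miss things now and then, are a little off and sometimes report something else, mostly with a low value. They report only what shows in the picture. A call takes as long as a camera call.
- look_for(camera, label): "at" ([column, row] in pixels, amid what is visible of it).
- masks_of(camera, label): "mask" (400x640 bool, what is visible of it) and "at" ([column, row] in pixels, amid what is visible of it).
- place_of(camera, label): "at" ([column, row] in pixels: a listed point, or the origin of a listed thing).
The state is a dict: "t": time; "joints": joint angles; "joint_vel": joint speeds; "effort": joint torques, N m; "eef_pos": TCP position; "tool_rot": TCP orientation; "force": force on the tool from outside, world axes, zero at the start; "ft_torque": the same for the moment, N m; "opening": finger opening in m.
Only numpy, scipy, OpenCV 4.12 (cv2) and the standard library are available. Lean on these libraries where they do the work, as an engineer would, in place of code of your own. Each camera call takes 0.05 s, during which the arm holds its last target.

### The job

The lever of the screw hand press is held on its screw only by a keeper clip, which now lies on the marble slab. Pick up the clip, bring its open mouth to the groove between the lever hub's flat top and the round head above it, and push it gently in from the side that faces the robot until it has snapped round the neck and sits fully home, lying flat; then let go. Do not force it, and leave the other things where they stand.

Things in the scene. Friction and masses are not known exactly. Their poses are not given: they have to be found in the camera images.
- clip: Loose flat steel fork (0.12 kg, 100 mm long, 49 wide, 6 thick) lying on the marble slab, with an upright lug. Origin: centre of the pocket that takes the neck, at the underside; +x to the open mouth, z up. Pocket 22 mm wide, rear wall at x = -10.5 mm; a stem 18 mm wide runs back to x = -84 mm. Seated, the origin is on the screw axis and the rear wall is stopped hard by the neck. More than 30 N on the press spoils it.
- lug (a point): Middle of the clip's square lug, to hold it by: 14 x 14 mm, centred at x = -75 mm, y = 0 of the clip, standing from 6 to 46 mm above its underside (this point 26 mm above). Axes as the clip.
- mouth (a point): Open end of the clip at mid thickness, x = +16 mm, between two jaws sprung sideways. Each jaw ends in a round nose of 8 mm radius centred at x = +8 mm, 17 mm clear between them. The noses meet the 20 mm neck 15 mm short of home and pass it 8 mm short: a push of roughly 4 to 13 N, which then drops to nothing until the clip stops hard, home. Axes as the clip.
- press: Cast-iron screw hand press fixed on the slab (slab top 20 mm above the bench). Origin: centre of the base's underside, base 130 (x) x 160 (y) mm; z up, +x is the direction in which the clip is pushed home. On its vertical axis x = y = 0, from below: lever hub (flat disc, 88 mm diameter, 22 tall; lever to -y, 226 mm long, below the hub's top), neck, head.
- seat (a point): On the screw axis at the NOMINAL height of the hub's flat top, 180 mm above the press origin; axes as the press. Above it the neck (20 mm diameter, 9 mm tall: the groove), then the head (28 mm diameter, 16 tall). True heights of hub, neck and head together differ from nominal by up to 9 mm up or down, and no reading tells: feel or look. They do not give way.
- washer: Bystander: loose plain steel washer, 38 mm across, 6 mm thick; origin at the centre of its underside.
- bonebox1: Bystander: loose pale bone pill box 46 x 62 x 35 mm; origin at the centre of its underside.
- bonebox2: Bystander: as bonebox1.
- bonebox3: Bystander: as bonebox1.
- crock: Bystander: loose brown stoneware crock, 104 mm across, 110 mm tall; origin at the centre of its underside.
- scoop: Bystander: loose copper scoop, pan 60 x 45 x 25 mm, handle to its -x, 156 mm long in all; origin under the pan's centre.
- roller: Bystander: loose jade pill roller board 100 x 200 x 20 mm; origin at the centre of its underside.

How it is judged:
By the outcome, as a careful person would: the job done as asked, in the order asked, and still so for the second after the job is handed in, with the robot touching nothing.
It also fails if it takes over 54 s, if anything falls off the work surface, if the arm or the gripper's body presses on something with over 40 N, if the wrist force passes 120 N, or if a joint passes its speed limit or range.

## Working session

There is one attempt and no reset: what is moved stays moved. The work goes in short steps, Python scripts to look and compute and a shell command to move; the robot and the scene stay as the last step left them, time stands still between calls to the robot, and variables do not carry over. Pictures are saved under pics/ and viewed, and the job is handed in when it is done.

```bash
ls; mkdir -p pics
cat > h.py <<'E'
import numpy as np, cv2
from station import arm, vision, ticket, look_for, masks_of, place_of
from scipy.spatial.transform import Rotation as Rn
def px2w(cam,uv,z=None,depth=None):
    c=vision.camera_info(cam);K,R,t=[np.array(c[k]) for k in("K","R","t")]
    r=np.linalg.solve(K,[uv[0],uv[1],1.]); o=-R.T@t; d=R.T@r
    if depth is not None: return o+d*depth
    return o+d*(z-o[2])/d[2]
def w2px(cam,X):
    c=vision.camera_info(cam);K,R,t=[np.array(c[k]) for k in("K","R","t")]
    p=K@(R@np.array(X)+t); return p[:2]/p[2]
def save(n,im): cv2.imwrite(f"pics/{n}.png",im[:,:,::-1])
E
python3 - <<'E'
from h import *
for c in("top","side"):
    im,d=vision.snapshot(c); save(c+"0",im); np.save(c+"0.npy",d)
    for l in ("clip","lug","mouth","press","seat"):
        print(c,l,[(r["at"],round(r["p"],2)) for r in place_of(c,l)[:3]])
    i=vision.camera_info(c); print(np.round(-np.array(i["R"]).T@np.array(i["t"]),3),np.round(i["R"],2).tolist())
s=arm.observe(); print(s)
E
```

```text
pics
top clip [([245.5, 219.6], 0.75)]
top lug [([241.8, 242.3], 0.64)]
top mouth [([201.0, 205.7], 0.71), ([244.6, 212.3], 0.7), ([230.4, 165.5], 0.56)]
top press [([374.7, 184.6], 0.66)]
top seat [([378.0, 174.9], 0.62)]
[0.395 0.026 1.592] [[-0.01, -1.0, -0.0], [-0.99, 0.01, -0.11], [0.11, 0.0, -0.99]]
side clip [([251.2, 210.7], 0.87)]
side lug [([225.4, 211.2], 0.81)]
side mouth [([256.0, 203.5], 0.57), ([394.5, 213.4], 0.34)]
side press [([387.5, 268.2], 0.81), ([250.3, 204.8], 0.36)]
side seat [([395.1, 216.1], 0.94)]
[-0.008 -0.61   0.87 ] [[0.74, -0.68, 0.0], [-0.43, -0.47, -0.77], [0.52, 0.56, -0.64]]
{'t': 0.6, 'joints': array([ 1.04372762e+00,  5.21759467e-02,  1.40072812e+00,  2.38557005e-07,
        1.68856365e+00, -7.02951645e-02]), 'joint_vel': array([-0.00048532, -0.00317108, -0.00118299,  0.00222403, -0.00153993,
       -0.00015188]), 'effort': array([-2.18766622e-04, -3.81352544e+01, -3.60180151e+01, -4.55881980e-05,
        1.73380404e-04,  1.85340775e-05]), 'eef_pos': array([0.23153956, 0.47120342, 0.25332173]), 'tool_rot': array([2.26406469e-01, 9.74032909e-01, 5.97347816e-05, 1.82679615e-05]), 'force': array([-0.20162929, -0.11992896, -0.93940014]), 'ft_torque': array([ 0.03737329, -0.03265379, -0.03018672]), 'opening': 0.08552551150017049}
```

View pics/top0.png

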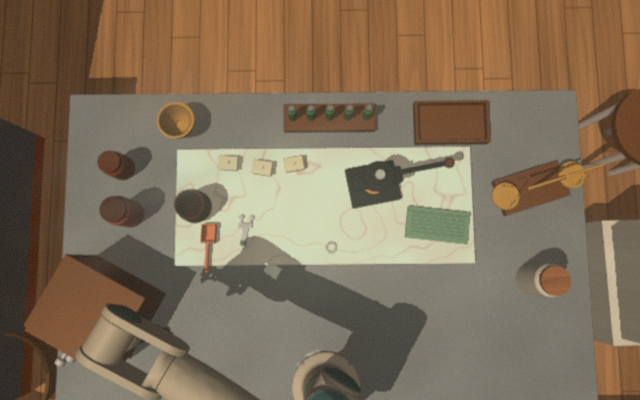

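View pics/side0.png

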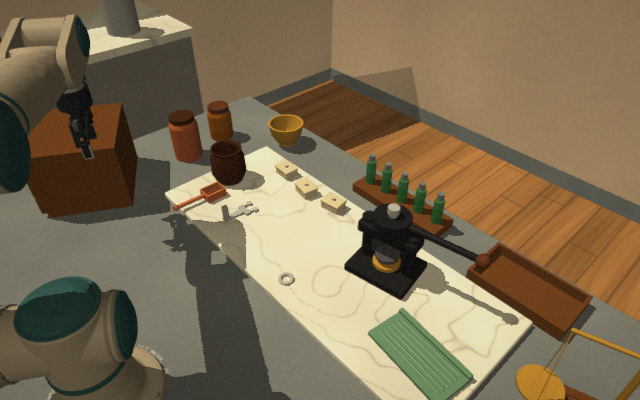

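Run:
```python
import cv2
a=cv2.imread("pics/top0.png")[150:280,170:300]; b=cv2.imread("pics/side0.png")[130:290,180:460]
cv2.imwrite("pics/c1.png",cv2.resize(a,None,fx=4.5,fy=4.5,interpolation=cv2.INTER_CUBIC)); cv2.imwrite("pics/c2.png",cv2.resize(b,None,fx=2.8,fy=2.8,interpolation=cv2.INTER_CUBIC))
```

```text
(no output)
```

View pics/c1.png

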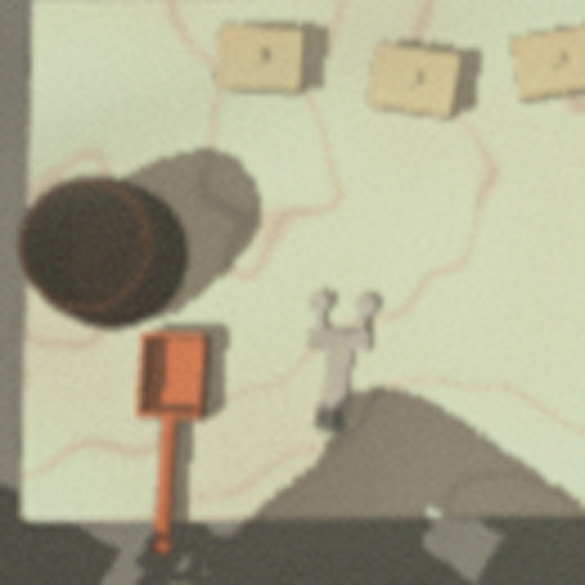

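View pics/c2.png

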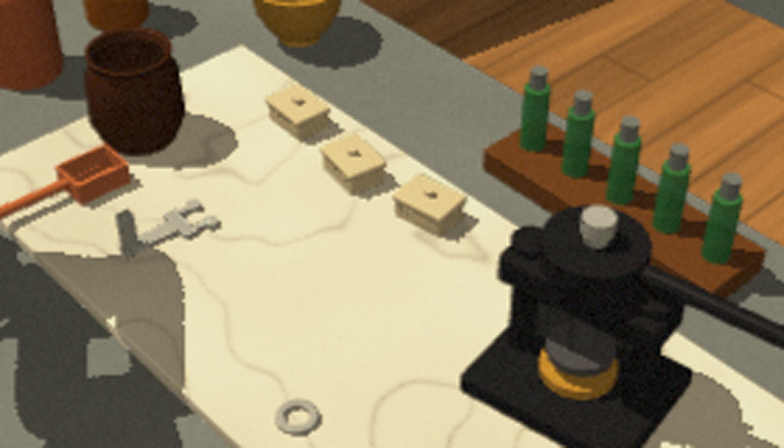

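Run:
```python
from h import *
d={c:np.load(c+"0.npy") for c in("top","side")}
P=lambda u,v:(170+u/4.5,150+v/4.5)
n1=px2w("top",P(322,300),.026);n2=px2w("top",P(369,304),.026);lg=px2w("top",P(330,412),.066)
print("top noses",n1,n2,np.linalg.norm(n1-n2),"lug",lg)
m=(n1+n2)/2; print("mid",m,"dist lug",np.linalg.norm((m-lg)[:2]),np.degrees(np.arctan2(*(m-lg)[[1,0]])))
Q=lambda u,v:(180+u/2.8,130+v/2.8)
a=px2w("side",Q(187,208),.026);b=px2w("side",Q(208,222),.026);l=px2w("side",Q(123,213),.066)
m=(a+b)/2;print("side",a,b,l,np.degrees(np.arctan2(*(m-l)[[1,0]])))
for c in d:
  im=(cv2.imread(f"pics/{c}0.png"))
  for l in("press","seat"): 
    r=masks_of(c,"press")[0] if l=="press" else None
    if r is None: continue
    mk=r["mask"]; vv,uu=np.nonzero(mk&(d[c]>0)); 
    X=np.array([px2w(c,(u,v),depth=d[c][v,u]) for u,v in zip(uu,vv)])
    np.save(f"press_{c}.npy",X); np.save(f"mask_{c}.npy",mk)
    print(c,len(X),X.min(0),X.max(0)); h,e=np.histogram(X[:,2],np.arange(0,.26,.005)); print(dict(zip(np.round(e,3).tolist(),h.tolist())))
```

```text
top noses [0.53351409 0.26275171 0.026     ] [0.53035463 0.22923915 0.026     ] 0.03366116161468652 lug [0.45234474 0.25054268 0.066     ]
mid [0.53193436 0.24599543 0.026     ] dist lug 0.07971941500637218 -3.2699693324219226
side [0.52530692 0.26230482 0.026     ] [0.52800273 0.23047052 0.026     ] [0.45024723 0.25614187 0.066     ] -7.275031102011549
top 2513 [ 0.55720877 -0.41032778  0.01324584] [ 0.71615323 -0.07002577  0.22565502]
{0.0: 0, 0.005: 0, 0.01: 2, 0.015: 29, 0.02: 36, 0.025: 15, 0.03: 33, 0.035: 241, 0.04: 508, 0.045: 156, 0.05: 30, 0.055: 8, 0.06: 2, 0.065: 0, 0.07: 4, 0.075: 6, 0.08: 0, 0.085: 0, 0.09: 0, 0.095: 0, 0.1: 0, 0.105: 0, 0.11: 0, 0.115: 0, 0.12: 0, 0.125: 0, 0.13: 7, 0.135: 10, 0.14: 5, 0.145: 25, 0.15: 78, 0.155: 63, 0.16: 78, 0.165: 60, 0.17: 8, 0.175: 13, 0.18: 51, 0.185: 252, 0.19: 485, 0.195: 215, 0.2: 13, 0.205: 3, 0.21: 12, 0.215: 37, 0.22: 27, 0.225: 1, 0.23: 0, 0.235: 0, 0.24: 0, 0.245: 0, 0.25: 0}Traceback (most recent call last):
  File "<stdin>", line 16, in <module>
  File "h.py", line 5, in px2w
    c=vision.camera_info(cam);K,R,t=[np.array(c[k]) for k in("K","R","t")]
ValueError: time passes only in moves, steps and waits
```

```bash
cat >> h.py <<'E'
def cloud(cam,d,mask):
    c=vision.camera_info(cam);K,R,t=[np.array(c[k]) for k in("K","R","t")]
    v,u=np.nonzero(mask&(d>0)); D=d[v,u]
    r=np.linalg.solve(K,np.c_[u,v,np.ones(len(u))].T)*D
    return (R.T@(r-t[:,None])).T,u,v
E
python3 - <<'E'
from h import *
from scipy.optimize import least_squares
d={c:np.load(c+"0.npy") for c in("top","side")}
np.save("mask_side.npy",masks_of("side","press")[0]["mask"])
np.save("mask_top.npy",masks_of("top","press")[0]["mask"])
for c in d:
  mk=np.load(f"mask_{c}.npy"); X,u,v=cloud(c,d[c],mk)
  h,e=np.histogram(X[:,2],np.arange(0,.26,.005)); 
  if c=="side": print(dict(zip(np.round(e,3).tolist(),h.tolist())))
  # slab reference
  A,_,_=cloud(c,d[c],np.ones((400,640),bool))
  s=A[(abs(A[:,2]-.02)<.012)&(A[:,0]>.43)&(A[:,0]<.7)&(A[:,1]<.18)&(A[:,1]>-.25)&~((A[:,0]>.54)&(A[:,1]<-.05))]
  print(c,"slab z",s[:,2].mean(),np.median(s[:,2]),len(s))
  hb=X[(X[:,2]>.177)&(X[:,2]<.208)&(X[:,1]>-.175)]
  print(" hub top med",np.median(hb[:,2]),hb.mean(0),len(hb), hb.min(0),hb.max(0))
  hd=X[(X[:,2]>.209)]; print(" head",np.median(hd,0),len(hd), np.percentile(hd[:,2],[10,50,90]))
  b=X[(X[:,2]<.06)&(X[:,2]>.03)&(X[:,1]>-.2)]
  print(" base z",np.median(b[:,2]),b.min(0),b.max(0))
  lv=X[(X[:,1]<-.19)&(X[:,2]>.1)]
  if len(lv):
    q=lv[:,:2]-lv[:,:2].mean(0); w=np.linalg.svd(q,full_matrices=False)[2][0]; print(" lever dir",w,np.degrees(np.arctan2(w[1],w[0])),lv.mean(0))
im=cv2.imread("pics/top0.png")[140:220,330:480]
cv2.imwrite("pics/c3.png",cv2.resize(im,None,fx=5.3,fy=5.3,interpolation=cv2.INTER_CUBIC))
im=cv2.imread("pics/side0.png")[190:300,330:500]
cv2.imwrite("pics/c4.png",cv2.resize(im,None,fx=4.5,fy=4.5,interpolation=cv2.INTER_CUBIC))
E
```

```text
top slab z 0.019923501280254247 0.019949089908688468 7910
 hub top med 0.19334014150425094 [ 0.63252985 -0.14502411  0.19310855] 471 [ 0.59043952 -0.17487158  0.17859873] [ 0.67780953 -0.11369456  0.20722162]
 head [ 0.63418664 -0.1579016   0.21840513] 77 [0.21446889 0.21840513 0.22207291]
 base z 0.04180637820803507 [ 0.55720877 -0.19981496  0.03011803] [ 0.70426277 -0.07002577  0.05904544]
 lever dir [ 0.20962131 -0.97778265] -77.89983887936765 [ 0.65306618 -0.27049291  0.18365638]
{0.0: 0, 0.005: 4, 0.01: 0, 0.015: 6, 0.02: 38, 0.025: 103, 0.03: 99, 0.035: 349, 0.04: 1248, 0.045: 99, 0.05: 182, 0.055: 65, 0.06: 25, 0.065: 54, 0.07: 134, 0.075: 201, 0.08: 47, 0.085: 48, 0.09: 47, 0.095: 47, 0.1: 46, 0.105: 43, 0.11: 18, 0.115: 0, 0.12: 1, 0.125: 42, 0.13: 98, 0.135: 108, 0.14: 114, 0.145: 101, 0.15: 214, 0.155: 99, 0.16: 129, 0.165: 67, 0.17: 46, 0.175: 115, 0.18: 226, 0.185: 408, 0.19: 773, 0.195: 83, 0.2: 12, 0.205: 23, 0.21: 24, 0.215: 88, 0.22: 2, 0.225: 0, 0.23: 0, 0.235: 0, 0.24: 0, 0.245: 0, 0.25: 0}
side slab z 0.019839208356092188 0.019767391050164312 9488
 hub top med 0.19276226138144742 [ 0.62241797 -0.15198549  0.19231877] 528 [ 0.5895138  -0.17491617  0.17704939] [ 0.67812599 -0.11643304  0.20768199]
 head [ 0.63162223 -0.16017378  0.2173868 ] 117 [0.21248862 0.2173868  0.21903401]
 base z 0.04207768893807995 [ 0.55408144 -0.19993725  0.03006468] [ 0.84142171 -0.03752752  0.05991822]
 lever dir [ 0.23730204 -0.97143592] -76.27264065458421 [ 0.64392364 -0.25811089  0.17257021]
```

View pics/c3.png

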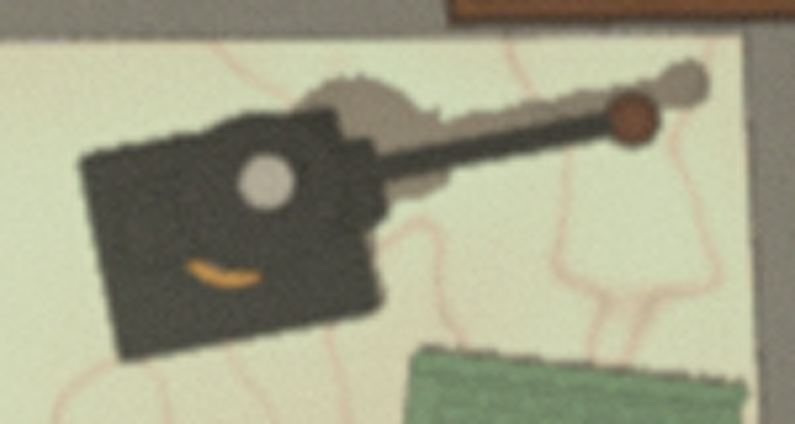

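View pics/c4.png

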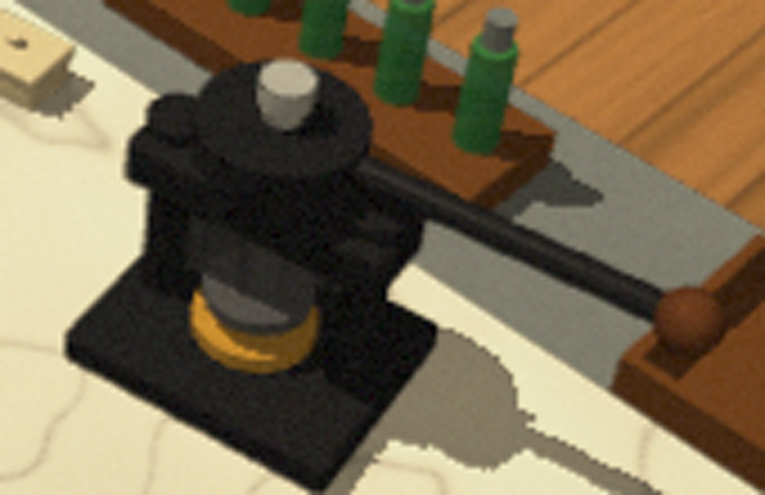

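Run:
```python
from h import *
# rectified views, world plane; x up, y left, 0.5mm/px
def rect(cam,im,z,x0,x1,y0,y1,s=.0005):
    xs=np.arange(x1,x0,-s); ys=np.arange(y1,y0,-s)
    Y,X=np.meshgrid(ys,xs); c=vision.camera_info(cam);K,R,t=[np.array(c[k]) for k in("K","R","t")]
    p=K@(R@np.stack([X.ravel(),Y.ravel(),np.full(X.size,z)])+t[:,None]); p=p[:2]/p[2]
    return cv2.remap(im,p[0].reshape(X.shape).astype(np.float32),p[1].reshape(X.shape).astype(np.float32),cv2.INTER_CUBIC)
o=[]
for c in("top","side"):
    im=cv2.imread(f"pics/{c}0.png")
    o.append(cv2.resize(rect(c,im,.026,.42,.56,.20,.30),None,fx=2,fy=2))
cv2.imwrite("pics/r1.png",np.hstack(o))
# head centres by brightness inside press mask
for c in("top","side"):
    im=cv2.imread(f"pics/{c}0.png").astype(int); g=im.sum(2)/3; mk=np.load(f"mask_{c}.npy").astype(bool)
    u0,v0=w2px(c,(.633,-.158,.218)); vv,uu=np.mgrid[:400,:640]
    sel=(abs(uu-u0)<11)&(abs(vv-v0)<13)&(g>105)&mk
    print(c,(u0,v0),sel.sum(),uu[sel].mean(),vv[sel].mean(),uu[sel].min(),uu[sel].max(),vv[sel].min(),vv[sel].max())
    if c=="top": print(px2w(c,(uu[sel].mean(),vv[sel].mean()),.218))
    else:
        # match silhouette model of head cylinder: bbox centre column & row
        print(px2w(c,(uu[sel].mean(),vv[sel].mean()),.2115))
        for ax in((.632,-.158),(.635,-.158)):
            a=np.linspace(0,6.28,60);P=[w2px(c,(ax[0]+.014*np.cos(q),ax[1]+.014*np.sin(q),z)) for q in a for z in(.202,.218)]
            P=np.array(P);print(ax,P.min(0),P.max(0),)
X=place_of("side","seat")[0]["at"]; print(px2w("side",X,.193),px2w("top",(378.0,174.9),.193))
```

```text
top (np.float64(379.8299524377979), np.float64(174.5572660723585)) 91 379.45054945054943 173.30769230769232 369 385 162 179
[ 0.63660551 -0.15700882  0.218     ]
side (np.float64(392.853937092443), np.float64(207.26948668292786)) 93 393.01075268817203 207.6236559139785 388 399 203 214
[ 0.63872592 -0.15451031  0.2115    ]
(0.632, -0.158) [385.37017534 203.34074478] [399.04298741 217.24445465]
(0.635, -0.158) [386.26793365 202.75266743] [399.93110593 216.62810276]
[ 0.63811123 -0.1636501   0.193     ] [ 0.63637297 -0.15603427  0.193     ]
```

View pics/r1.png

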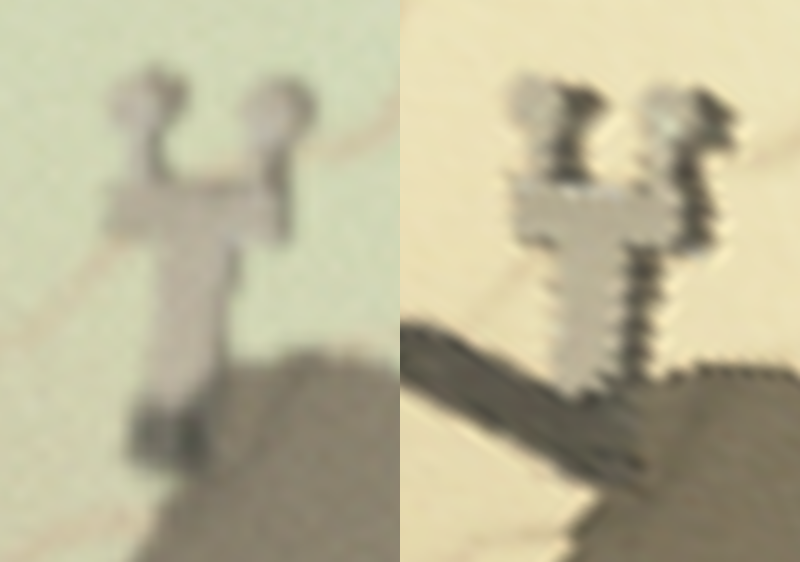

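```bash
python3 -m jog '[[-3,-1,0.5,6.9],[-6,-2,1,13.8],[-9,-3,2,20.7],[-12,-4,3,27.6],[-15,-5,4,34.5],[-18,-6,5,41.4],[-21,-7,6,48.3],[-24,-8,7,55.2],[-27,-9,8,62],[-29.3,-9.8,9,68.5]]' 0.6 60
python3 - <<'E'
from h import *
s=arm.observe(); print(s["t"],s["eef_pos"],s["opening"],s["force"]); R=Rn.from_quat(s["tool_rot"]).as_matrix(); print(R.round(4).tolist(),np.degrees(np.arctan2(R[1,1],R[0,1])))
d=np.array([.4513,.254,.12])-s["eef_pos"]; print("tool shift cm",R.T@d*100)
E
```

```text
t: 1.68
eef_pos: [0.4527, 0.2522, 0.1629]
tool_rot: [0.738, 0.675, 0.0, 0.0]
force: [0.6, -1.1, 0.7]
opening: 0.0511
1.6833 [0.45269827 0.25222717 0.16294649] 0.05113368768311619 [ 0.60801039 -1.05183419  0.71864914]
[[0.0884, 0.9961, 0.0006], [0.9961, -0.0884, -0.0001], [-0.0, 0.0006, -1.0]] -5.07266612946808
tool shift cm [ 0.16430372 -0.15754349  4.29455168]
```

```bash
python3 -m jog '[[0.1,-0.1,2.5,0],[0.1,-0.1,5,0],[0.1,-0.1,7,0],[0.1,-0.1,7,0]]'
python3 - <<'E'
from h import *
s=arm.observe(); print(s["eef_pos"])
im,d=vision.snapshot("side"); cv2.imwrite("pics/s2.png",cv2.resize(im[140:270,150:330,::-1],None,fx=4.2,fy=4.2,interpolation=cv2.INTER_CUBIC))
E
```

```text
t: 2.02
eef_pos: [0.4482, 0.2538, 0.0887]
tool_rot: [0.735, 0.678, -0.004, -0.001]
force: [-1.2, -0.6, -0.9]
opening: 0.0512
[0.44819354 0.25381074 0.08874264]
```

View pics/s2.png

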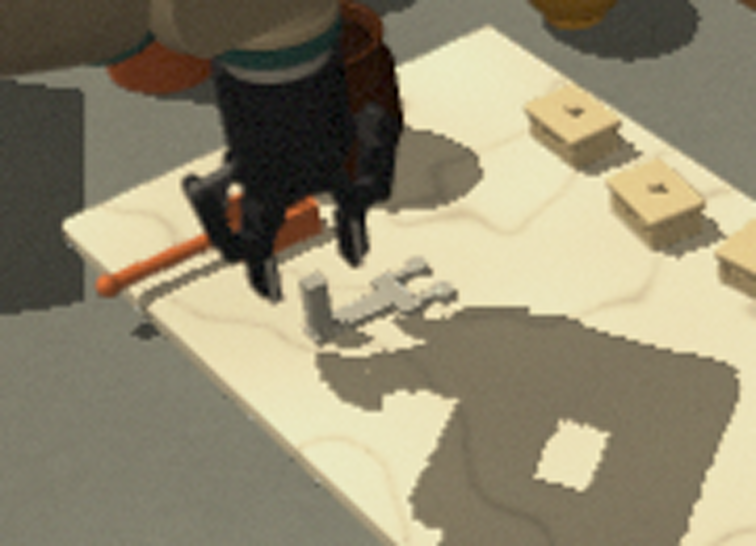

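```bash
python3 -m jog '[[0,0,1.2,0],[0,0,2.5,0],[0,0,3.4,0],[0,0,3.9,0],[0,0,3.9,0],[0,0,3.9,0]]'; python3 -m jog '[[0,0,0,0],[0,0,0,0],[0,0,0,0],[0,0,0,0],[0,0,0,0],[0,0,0,0],[0,0,0,0],[0,0,0,0]]' 0 60
```

```text
t: 2.57
eef_pos: [0.4506, 0.2553, 0.0548]
tool_rot: [0.735, 0.678, 0.0, 0.0]
force: [0.4, -0.8, -0.8]
opening: 0.0512
t: 3.23
eef_pos: [0.4508, 0.2553, 0.0551]
tool_rot: [0.735, 0.678, 0.001, 0.0]
force: [0.4, 0.5, 5.9]
opening: 0.0132
```

```bash
python3 -m jog '[[0,0,-0.5,0],[0,0,-2,0],[0,0,-4.5,0],[0,0.3,-8,0],[-3,0.7,-11,-2],[-6,1.4,-14,-4],[-9,2.1,-17,-6],[-12,2.8,-19.3,-8],[-15,3.5,-19.3,-10],[-18,4.2,-19.3,-10]]'
python3 - <<'E'
from h import *
s=arm.observe(); print(s["eef_pos"],s["opening"],s["force"],s["ft_torque"]); R=Rn.from_quat(s["tool_rot"]).as_matrix(); print(np.degrees(np.arctan2(R[1,1],R[0,1])))
d=np.array([.5118,-.1844,.248])-s["eef_pos"]; print("tool shift cm",R.T@d*100)
im,d=vision.snapshot("side"); cv2.imwrite("pics/s3.png",im[:,:,::-1])
E
```

```text
t: 4.07
eef_pos: [0.4779, 0.0708, 0.2492]
tool_rot: [0.673, 0.74, 0.001, 0.001]
force: [0.6, 0.3, -1.4]
opening: 0.0131
[0.47789907 0.07076167 0.24920282] 0.013131442046061662 [ 0.60004376  0.33172956 -1.43039668] [ 0.0070642  -0.00564733  0.04417686]
5.437312188704281
tool shift cm [-25.72257832   0.95662246   0.1256744 ]
```

View pics/s3.png

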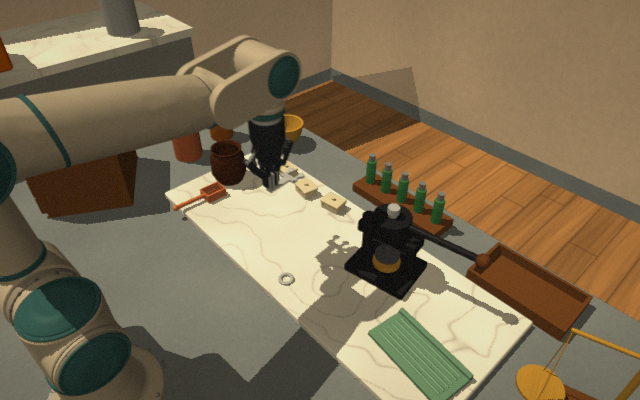

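```bash
python3 -m jog '[[-3,0.1,0,-0.8],[-6,0.2,0,-1.6],[-9,0.3,0,-2.4],[-12,0.4,0,-3.2],[-15,0.5,0,-4],[-18,0.6,0,-4.8],[-21,0.7,0,-5.6],[-23.5,0.8,0,-6.2],[-25.3,0.9,0,-6.8],[-25.7,0.9,0,-6.8]]' ;python3 -m jog '[[0,0,0,0],[0,0,0,0],[0,0,0,0]]'
python3 - <<'E'
from h import *
s=arm.observe(); print(s["eef_pos"],s["opening"],s["force"],s["ft_torque"]); R=Rn.from_quat(s["tool_rot"]).as_matrix(); print(R.round(4).tolist(),np.degrees(np.arctan2(R[1,1],R[0,1])))
for c in("side","top"):
    im,d=vision.snapshot(c); save(c+"4",im); np.save(c+"4.npy",d)
    for l in("mouth","clip","seat"): print(c,l,[(r["at"],round(r["p"],2)) for r in place_of(c,l)[:3]])
    u,v=map(int,w2px(c,(.60,-.16,.2))); cv2.imwrite(f"pics/{c}4c.png",cv2.resize(im[max(v-45,0):v+45,u-60:u+60,::-1],None,fx=6,fy=6,interpolation=cv2.INTER_CUBIC)); print(c,u-60,v-45)
E
```

```text
t: 4.95
eef_pos: [0.5099, -0.1852, 0.2462]
tool_rot: [0.629, 0.777, -0.001, -0.001]
force: [0.8, 1.1, -0.4]
opening: 0.0135
t: 5.2
eef_pos: [0.5103, -0.1817, 0.2472]
tool_rot: [0.628, 0.778, 0.0, -0.0]
force: [-0.3, 0.1, -1.2]
opening: 0.0127
[ 0.51034502 -0.18168066  0.24720729] 0.012689343678506966 [-0.32655399  0.07614133 -1.2289884 ] [-0.06663571  0.11496001  0.01029846]
[[-0.211, 0.9775, -0.0003], [0.9775, 0.2111, 0.0005], [0.0006, -0.0001, -1.0]] 12.183897891947854
side mouth [([386.9, 211.9], 0.54)]
side clip [([417.0, 355.9], 0.24)]
side seat [([392.2, 216.3], 0.64)]
side 322 175
top mouth [([379.5, 187.5], 0.44)]
top clip [([329.5, 247.8], 0.47), ([384.0, 191.8], 0.44)]
top seat [([377.8, 174.6], 0.8), ([210.5, 234.3], 0.7)]
top 319 141
```

View pics/side4c.png

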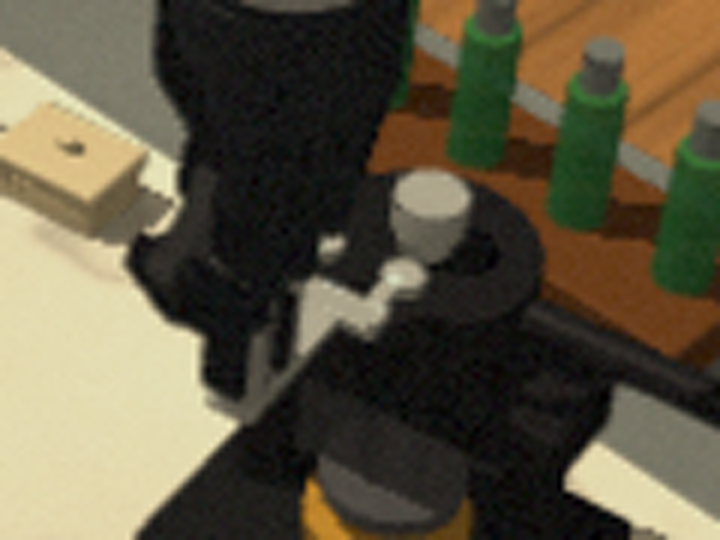

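View pics/top4c.png

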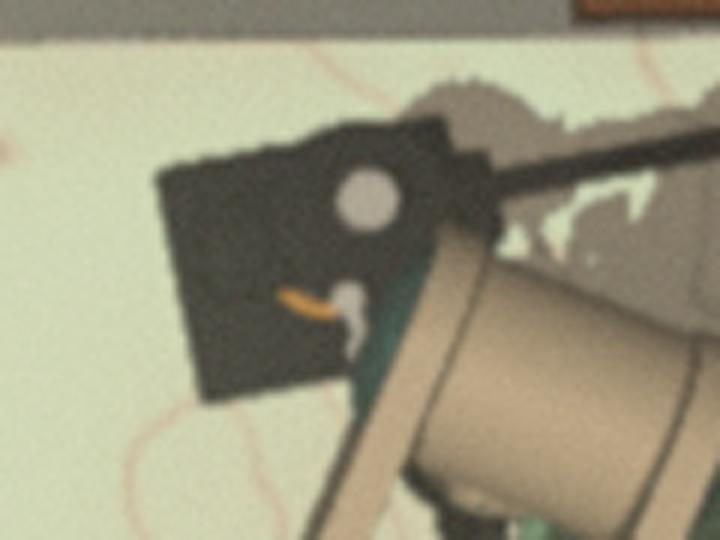

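Run:
```python
from h import *
p=np.radians(12.18); ex=np.array([np.cos(p),np.sin(p)]); ey=np.array([-np.sin(p),np.cos(p)])
f=lambda c,u:px2w(c,u,.218)[:2]
T=f("top",(376.83,190.5)),f("top",(380.33,174.33)); S=f("side",(389.33,221.17)),f("side",(377,216.17)),f("side",(394,207.5))
lug=np.array([.51034,-.18168])
print("top noseL,head",T); print("side R,L,head",S)
for n,h in((T[0],T[1]),(S[0],S[2]),(S[1],S[2])): print("nose rel head",(n-h)@ex*1000,(n-h)@ey*1000)
for n in(T[0],S[0],S[1]): print("nose rel tcp",(n-lug)@ex*1000,(n-lug)@ey*1000)
for h in(T[1],S[2]): print("head rel tcp",(h-lug)@ex*1000,(h-lug)@ey*1000)
```

```text
top noseL,head (array([ 0.58738719, -0.14842476]), array([ 0.63364078, -0.15943495]))
side R,L,head (array([ 0.59285187, -0.18239442]), array([ 0.58554467, -0.15432833]), array([ 0.63425189, -0.16018366]))
nose rel head -42.889432011390696 20.521093601208406
nose rel head -45.154201280201015 -12.976062823080614
nose rel head -46.375419661941976 15.999948820524391
nose rel tcp 82.32914023536208 16.250958354746185
nose rel tcp 80.5037600276637 -18.106991478719433
nose rel tcp 79.28254164592273 10.869020164885578
head rel tcp 125.21857224675276 -4.270135246462218
head rel tcp 125.65796130786472 -5.130928655638818
```

```bash
python3 -m jog '[[-0.2,0.3,0.5,0],[-0.38,0.7,0.9,0],[-0.38,1.2,1.2,0],[-0.38,1.2,1.5,0],[-0.38,1.2,1.5,0],[-0.38,1.2,1.5,0],[-0.38,1.2,1.5,0]]'
cat > o.py <<'E'
from h import *
s=arm.observe(); p=np.radians(12.18); f=s["force"]
print("TCP",s["eef_pos"].round(4),"under",round(s["eef_pos"][2]-.0351,4),"F push",round(f[0]*np.cos(p)+f[1]*np.sin(p),1),"lat",round(-f[0]*np.sin(p)+f[1]*np.cos(p),1),"z",round(f[2],1),"T",s["ft_torque"].round(2),"t",round(s["t"],2))
E
python3 o.py; python3 -m jog '[[0,0,0.1,0],[0,0,0.1,0],[0,0,0.1,0]]' >/dev/null; python3 o.py;python3 -m jog '[[0,0,0.1,0],[0,0,0.1,0],[0,0,0.1,0]]' >/dev/null; python3 o.py
```

```text
t: 6.18
eef_pos: [0.5229, -0.184, 0.2324]
tool_rot: [0.628, 0.778, 0.0, 0.0]
force: [-0.7, -0.2, -0.9]
opening: 0.013
TCP [ 0.5229 -0.184   0.2324] under 0.1973 F push -0.8 lat -0.0 z -0.9 T [ 0.    0.07 -0.01] t 6.18
TCP [ 0.5229 -0.184   0.2314] under 0.1963 F push -0.3 lat 0.2 z -1.3 T [-0.02  0.06 -0.01] t 6.43
TCP [ 0.5229 -0.184   0.2302] under 0.1951 F push -0.2 lat -0.6 z -2.1 T [-0.01  0.03  0.01] t 6.68
```

```bash
for i in 1 2; do :; done; python3 -m jog '[[0,0,0.07,0],[0,0,0.07,0],[0,0,0.07,0],[0,0,0.07,0]]' >/dev/null; python3 o.py;python3 -m jog '[[0,0,0.07,0],[0,0,0.07,0],[0,0,0.07,0],[0,0,0.07,0]]' >/dev/null; python3 o.py
```

```text
TCP [ 0.5229 -0.184   0.2296] under 0.1945 F push 0.3 lat 0.2 z -0.9 T [-0.02  0.06  0.  ] t 7.02
TCP [ 0.5229 -0.184   0.2289] under 0.1938 F push 0.4 lat -0.1 z -1.1 T [-0.02  0.03  0.03] t 7.35
```

```bash
python3 -m jog '[[0,0,0.06,0],[0,0,0.06,0],[0,0,0.06,0],[0,0,0.06,0]]' >/dev/null; python3 o.py;python3 - <<'E'
from h import *
for c in("side","top"):
    im,d=vision.snapshot(c); save(c+"5",im); np.save(c+"5.npy",d)
    u,v=map(int,w2px(c,(.60,-.16,.2))); cv2.imwrite(f"pics/{c}5c.png",cv2.resize(im[max(v-45,0):v+45,u-60:u+60,::-1],None,fx=6,fy=6,interpolation=cv2.INTER_CUBIC)); print(c,u-60,v-45)
E
```

```text
TCP [ 0.5229 -0.184   0.2283] under 0.1932 F push 1.5 lat 0.0 z -1.3 T [-0.1   0.04 -0.01] t 7.68
side 322 175
top 319 141
```

View pics/side5c.png

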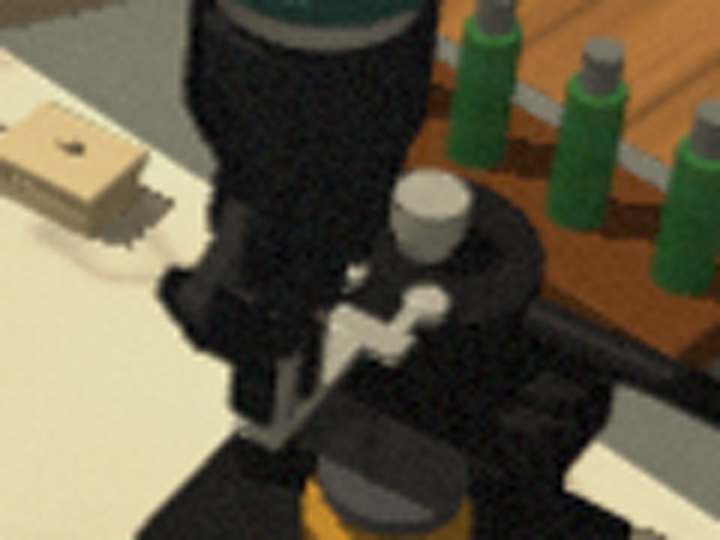

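View pics/top5c.png

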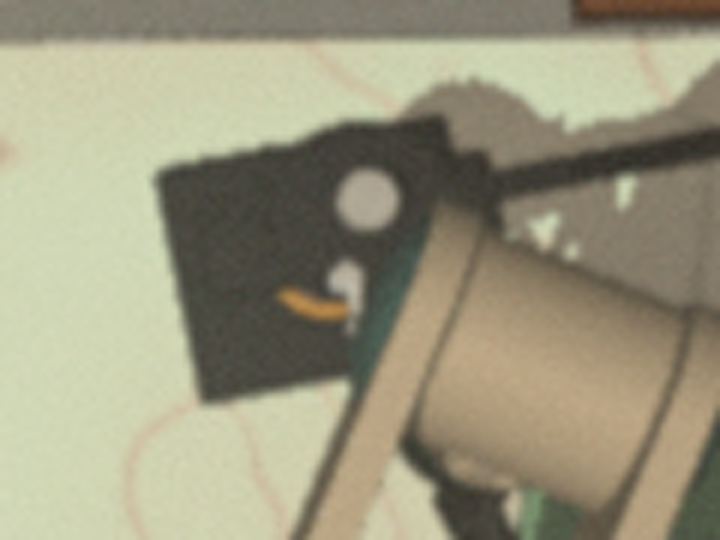

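```bash
python3 - <<'E'
from h import *
p=np.radians(12.18); ex=np.array([np.cos(p),np.sin(p)]); ey=np.array([-np.sin(p),np.cos(p)])
f=lambda c,u,z:px2w(c,u,z)[:2]
for n,h in((f("top",(376.5,187.2),.199),f("top",(380.33,174.33),.218)),(f("side",(393.17,225.3),.199),f("side",(394,207.5),.218))):
    print("nose rel head",(n-h)@ex*1000,(n-h)@ey*1000)
E
python3 -m jog '[[0,0,0.06,0],[0,0,0.06,0],[0,0,0.06,0],[0,0,0.06,0]]' >/dev/null; python3 o.py
```

```text
nose rel head -31.292926820845633 16.293399675503377
nose rel head -32.28788830758097 -17.51571432189139
TCP [ 0.523  -0.184   0.2281] under 0.193 F push -2.9 lat 1.2 z 3.0 T [0.06 0.11 0.02] t 8.12
```

```bash
python3 -m jog '[[0,0,0,0],[0,0,0,0]]' >/dev/null; python3 o.py; python3 -m jog '[[0,0,0.04,0],[0,0,0.04,0],[0,0,0.04,0]]' >/dev/null; python3 o.py
```

```text
TCP [ 0.523  -0.1841  0.2281] under 0.193 F push -2.5 lat 0.0 z 2.3 T [ 0.08  0.15 -0.01] t 8.28
TCP [ 0.523  -0.1841  0.2279] under 0.1928 F push -4.1 lat 0.8 z 5.7 T [0.06 0.23 0.03] t 8.53
```

```bash
python3 -m jog '[[0.05,0,-0.12,0],[0.05,0,-0.23,0],[0.05,0.5,-0.23,0],[0.05,1.0,-0.23,0],[0.05,1.5,-0.23,0],[0.05,1.9,-0.23,0],[0.05,2.1,-0.23,0],[0.05,2.1,-0.23,0],[0.05,2.1,-0.23,0]]' >/dev/null; python3 o.py
python3 - <<'E'
from h import *
for c in("side","top"):
    im,d=vision.snapshot(c); save(c+"6",im)
    u,v=map(int,w2px(c,(.62,-.16,.2))); cv2.imwrite(f"pics/{c}6c.png",cv2.resize(im[max(v-30,0):v+30,u-40:u+40,::-1],None,fx=9,fy=9,interpolation=cv2.INTER_CUBIC)); print(c,u-40,v-30)
E
```

```text
TCP [ 0.5434 -0.179   0.2294] under 0.1943 F push 0.5 lat -0.1 z -1.2 T [-0.01  0.08  0.02] t 9.28
side 348 186
top 339 150
```

View pics/side6c.png

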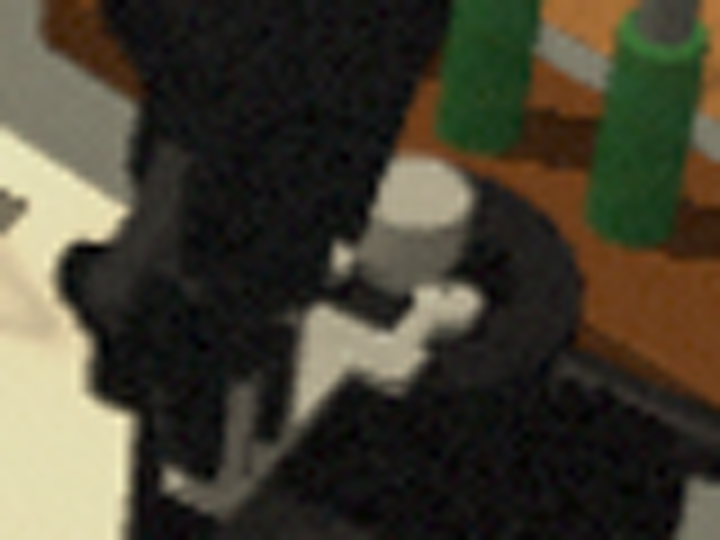

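View pics/top6c.png

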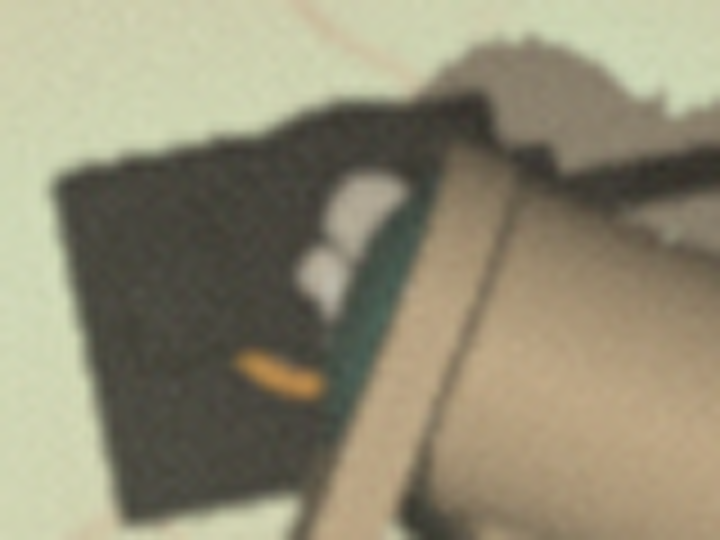

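```bash
python3 -m jog '[[0,0.1,0,0],[0,0.2,0,0],[0,0.2,0,0],[0,0.2,0,0]]' >/dev/null; python3 o.py; python3 -m jog '[[0,0.1,0,0],[0,0.2,0,0],[0,0.2,0,0],[0,0.2,0,0]]' >/dev/null; python3 o.py;python3 -m jog '[[0,0.1,0,0],[0,0.15,0,0],[0,0.15,0,0],[0,0.15,0,0]]' >/dev/null; python3 o.py
```

```text
TCP [ 0.5453 -0.1787  0.2296] under 0.1945 F push -0.4 lat 0.2 z -1.8 T [-0.02  0.06 -0.02] t 9.72
TCP [ 0.5473 -0.1782  0.2296] under 0.1945 F push -0.4 lat 0.6 z -1.4 T [0.01 0.06 0.01] t 10.05
TCP [ 0.5483 -0.178   0.2294] under 0.1943 F push -4.5 lat 1.3 z -0.8 T [-0.07  0.83  0.04] t 10.38
```

```bash
python3 -m jog '[[0,0.05,0,0],[0,0.1,0,0],[0,0.1,0,0]]' >/dev/null; python3 o.py; python3 -m jog '[[0,0.05,0,0],[0,0.1,0,0],[0,0.1,0,0]]' >/dev/null; python3 o.py
```

```text
TCP [ 0.5493 -0.1779  0.2293] under 0.1942 F push -5.0 lat 1.0 z -1.4 T [-0.15  0.93  0.05] t 10.63
TCP [ 0.5502 -0.1777  0.2292] under 0.1941 F push -6.2 lat 0.1 z -1.8 T [-0.18  1.05  0.06] t 10.88
```

```bash
python3 -m jog '[[0,0.08,0,0],[0,0.15,0,0],[0,0.15,0,0]]' >/dev/null; python3 o.py; python3 -m jog '[[0,0.08,0,0],[0,0.15,0,0],[0,0.15,0,0]]' >/dev/null; python3 o.py
```

```text
TCP [ 0.5517 -0.1773  0.2291] under 0.194 F push -4.9 lat 0.5 z -1.5 T [-0.15  0.99  0.05] t 11.13
TCP [ 0.5532 -0.177   0.2291] under 0.194 F push -4.7 lat 1.1 z -1.7 T [-0.14  1.    0.03] t 11.38
```

```bash
python3 -m jog '[[0,0.08,0,0],[0,0.15,0,0],[0,0.15,0,0]]' >/dev/null; python3 o.py
```

```text
TCP [ 0.555  -0.1766  0.2293] under 0.1942 F push -3.8 lat 0.0 z -1.0 T [-0.11  0.83 -0.02] t 11.63
```

```bash
python3 -m jog '[[0,0.1,0,0],[0,0.2,0,0],[0,0.2,0,0]]' >/dev/null; python3 o.py; python3 -m jog '[[0,0.1,0,0],[0,0.2,0,0],[0,0.2,0,0]]' >/dev/null; python3 o.py
```

```text
TCP [ 0.5574 -0.176   0.2296] under 0.1945 F push -1.7 lat -0.1 z -2.0 T [-0.06  0.44  0.03] t 11.88
TCP [ 0.5595 -0.1755  0.2298] under 0.1947 F push 0.0 lat -0.7 z -1.6 T [ 0.04  0.13 -0.02] t 12.13
```

```bash
python3 -m jog '[[0,0.1,0,0],[0,0.15,0,0],[0,0.15,0,0]]' >/dev/null; python3 o.py; python3 -m jog '[[0,0.05,0,0],[0,0.1,0,0],[0,0.1,0,0]]' >/dev/null; python3 o.py; python3 -m jog '[[0,0.03,0,0],[0,0.05,0,0],[0,0.05,0,0]]' >/dev/null; python3 o.py
```

```text
TCP [ 0.5608 -0.1753  0.2298] under 0.1947 F push 1.1 lat 0.7 z -1.6 T [ 0.12  0.04 -0.02] t 12.38
TCP [ 0.5616 -0.1751  0.2297] under 0.1946 F push 0.7 lat 0.1 z -0.9 T [0.21 0.02 0.07] t 12.63
TCP [ 0.562  -0.1751  0.2296] under 0.1945 F push -0.1 lat 0.3 z -1.3 T [0.08 0.02 0.06] t 12.88
```

```bash
python3 -m jog '[[0,0.05,0,0],[0,0.05,0,0],[0,0.05,0,0]]' >/dev/null; python3 o.py; python3 -m jog '[[0,0.05,0,0],[0,0.05,0,0],[0,0.05,0,0]]' >/dev/null; python3 o.py
```

```text
TCP [ 0.5625 -0.175   0.2296] under 0.1945 F push 0.3 lat -0.3 z -0.9 T [-0.01 -0.02  0.05] t 13.13
TCP [ 0.5629 -0.1749  0.2296] under 0.1945 F push 0.3 lat -0.1 z -1.8 T [ 0.03  0.07 -0.04] t 13.38
```

```bash
python3 -m jog '[[0,0.05,0,0],[0,0.05,0,0],[0,0.05,0,0]]' >/dev/null; python3 o.py; python3 -m jog '[[0,0.05,0,0],[0,0.05,0,0],[0,0.05,0,0]]' >/dev/null; python3 o.py
```

```text
TCP [ 0.5633 -0.1748  0.2296] under 0.1945 F push -1.5 lat -0.0 z -0.3 T [-0.05  0.15  0.06] t 13.63
TCP [ 0.5635 -0.1748  0.2296] under 0.1945 F push -5.1 lat 0.0 z 0.2 T [-0.1   0.83  0.07] t 13.88
```

```bash
python3 -m jog '[[0,0.03,0,0],[0,0.03,0,0],[0,0.03,0,0]]' >/dev/null; python3 o.py; python3 -m jog '[[0,-0.05,0.02,0],[0,-0.1,0.04,0],[0,-0.1,0.08,0],[0,-0.1,0.12,0],[0,-0.1,0.12,0]]' >/dev/null; python3 o.py
```

```text
TCP [ 0.5636 -0.1748  0.2296] under 0.1945 F push -5.9 lat 1.2 z 1.7 T [-0.15  1.14  0.06] t 14.13
TCP [ 0.5633 -0.1748  0.2283] under 0.1932 F push -1.0 lat 0.2 z -0.1 T [-0.05  0.29  0.03] t 14.55
```

```bash
python3 -m jog '[[0,0,0,0],[0,0,0,0],[0,0,0,0],[0,0,0,0],[0,0,0,0]]' 0.35; python3 o.py; python3 -m jog '[[0,0,-0.5,0],[0,0,-2,0],[0,0,-4.5,0],[0,-1,-8,0],[0,-5,-10,0],[0,-9,-10,0],[0,-11,-10,0],[0,-11,-10,0]]'
python3 - <<'E'
from h import *
for c in("side","top"):
    im,d=vision.snapshot(c); save(c+"7",im); np.save(c+"7.npy",d)
    u,v=map(int,w2px(c,(.60,-.16,.2))); cv2.imwrite(f"pics/{c}7c.png",cv2.resize(im[max(v-45,0):v+45,u-60:u+60,::-1],None,fx=6,fy=6,interpolation=cv2.INTER_CUBIC)); print(c,u-60,v-45)
    for l in("lug","clip"): print(c,l,[(r["at"],round(r["p"],2)) for r in place_of(c,l)[:3]])
E
```

```text
t: 14.97
eef_pos: [0.5633, -0.1748, 0.2285]
tool_rot: [0.628, 0.778, 0.0, 0.0]
force: [-0.4, 0.4, -0.6]
opening: 0.0299
TCP [ 0.5633 -0.1748  0.2285] under 0.1934 F push -0.3 lat 0.5 z -0.6 T [-0.04 -0.01 -0.02] t 14.97
t: 15.63
eef_pos: [0.4531, -0.1988, 0.3306]
tool_rot: [0.629, 0.777, 0.0, 0.002]
force: [0.7, -0.3, 0.5]
opening: 0.0301
side 322 175
side lug [([379.8, 226.2], 0.61)]
side clip [([395.0, 215.5], 0.56)]
top 319 141
top lug [([384.1, 198.0], 0.58)]
top clip [([378.0, 176.5], 0.56)]
```

View pics/side7c.png

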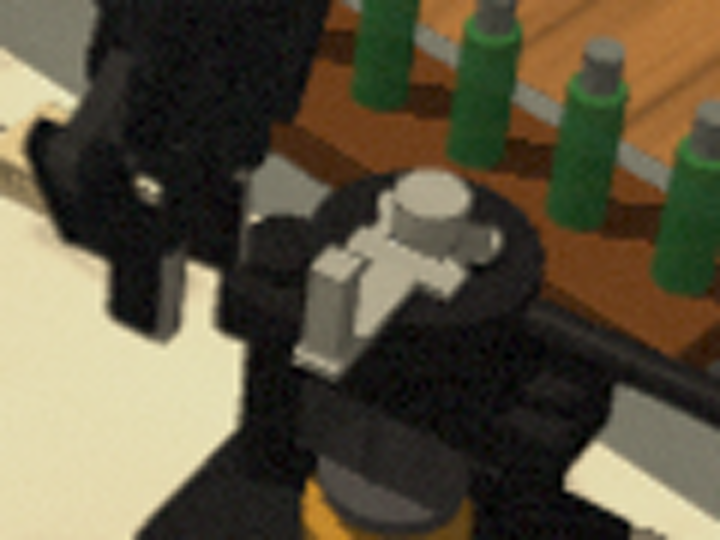

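View pics/top7c.png

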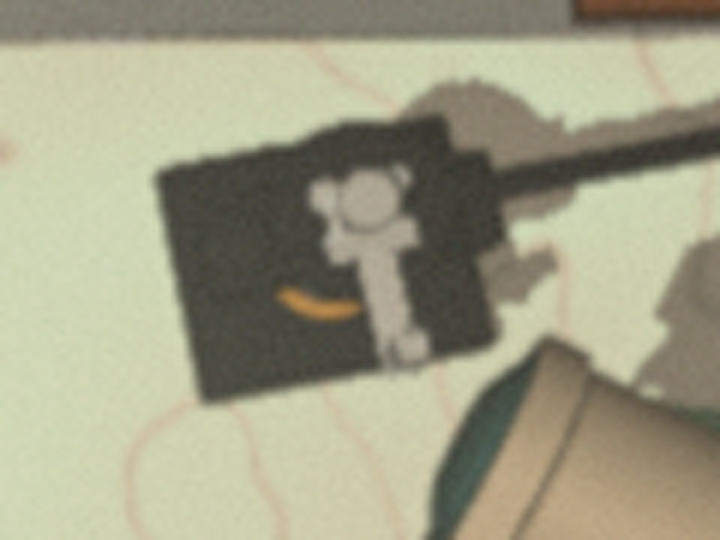

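Run:
```python
from h import *
P=lambda u,v:(319+u/6,141+v/6); Q=lambda u,v:(322+u/6,175+v/6)
p=np.radians(12.18); ex=np.array([np.cos(p),np.sin(p)]); ey=np.array([-np.sin(p),np.cos(p)])
for c,l,h in(("top",P(410,342),P(370,199)),("side",Q(338,262),Q(432,195))):
    d=(px2w(c,l,.239)-px2w(c,h,.218))[:2]; print(c,"lug rel axis mm",d@ex*1000,d@ey*1000)
a=cv2.imread("pics/top0.png").astype(int);b=cv2.imread("pics/top7.png").astype(int)
D=np.load("top7.npy"); X,u,v=cloud("top",D,np.ones((400,640),bool))
q=X[:,:2]-np.array([.634,-.159]); x=q@ex*1000;y=q@ey*1000
for lo,hi in((-65,-45),(-45,-28),(-26,-16)):
    s=(x>lo)&(x<hi)&(abs(y)<7); print("clip top z",lo,hi,np.median(X[s,2]),s.sum())
for n in("washer","bonebox1","crock","scoop","roller"):
    print(n,[(r["at"],round(r["p"],2)) for r in look_for("top",n)[:3]])
cv2.imwrite("pics/d.png",np.clip(np.abs(a-b).sum(2),0,255).astype(np.uint8))
s=arm.observe();print(s["joint_vel"].round(3),s["t"])
```

```text
top lug rel axis mm -72.33746144717006 1.2262470994234653
side lug rel axis mm -73.31520291975431 -0.35242813527023237
clip top z -65 -45 0.12070912492350963 62
clip top z -45 -28 0.1948517511025402 53
clip top z -26 -16 0.19953067137293198 17
washer [([290.5, 165.5], 0.74)]
bonebox1 [([289.9, 165.6], 0.83), ([230.4, 162.9], 0.69), ([260.3, 168.3], 0.63)]
crock [([191.8, 205.1], 0.6)]
scoop [([208.6, 237.1], 0.67)]
roller [([461.0, 215.9], 0.82)]
[-0.005 -0.007  0.003  0.     0.002  0.   ] 16.1833
```

View pics/d.png

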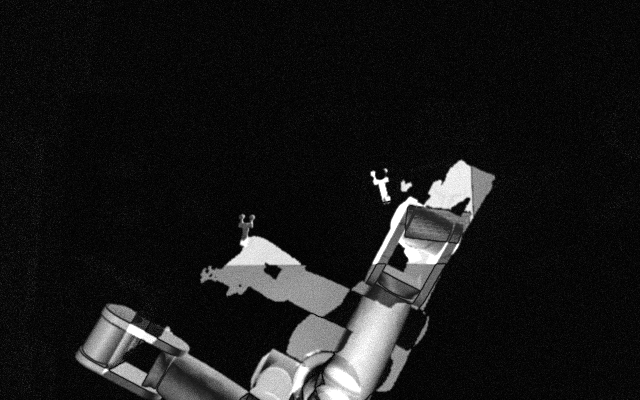

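```bash
python3 -c "
from station import ticket; print(ticket.close_job())"
```

```text
the job is handed in; nothing more can be done
None
```

The clip is snapped round the neck and sits home on the press. I have let go and handed the job in at about 16 s of the 54 s allowed.

- **Height:** I lowered the clip until it touched the hub and felt the flat top at about 193 mm. Both cameras gave the same height, 7 mm below nominal.
- **Push:** The clip went in along the press +x direction. The readings reached about 6 N as the noses passed the neck and dropped to nothing. At the hard stop I let them rise to about 6 N, then backed off, lowered the clip onto the hub and opened the gripper.

Last checks:
- **Seating:** The final side and top pictures show the jaws round the neck and the clip flat on the hub. The lug measures 72–73 mm behind the screw axis against 75 mm nominal; I put that down to measuring error.
- **Clip surface depth:** The depth readings on the clip's narrow surface were no use, mixing in pixels from below. That the clip lies flat rests on the side picture and the last force and height readings.
- **Other things:** A before/after comparison of the top pictures shows nothing moved but the clip, the arm and shadows. The network's only washer report was really a bone box, so for the washer I relied on the comparison.

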